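Push the reagent cartridge into its dock and tug it to prove the catch holds

ROBOT

A 7-joint arm with a two-finger parallel gripper is mounted at the origin on a cart in front of the work surface, level with it; the furniture and walls round the work are solid. World frame = base frame: x ahead of the robot, y to its left, z up, the work surface at z = 0. Lengths are in m, angles in rad, forces in N, time in s.
With the tool pointing down it reaches from about 0.4 to 0.85 m from the base axis. Payload 4.4 kg.
Tool frame: the origin (TCP) lies midway between the tips of the shut fingers; the grasp point (between the pads) lies 19 mm behind it (bot.grasp_offset is the distance from the TCP to the grasp point, in m); z points along the fingers, y is the line along which they close (so a half turn about z gives the same grasp; the last joint's range is limited). The gripper opens to 94 mm and grips with 3 to 60 N. Pads are 16 mm wide; open, the fingers measure 119 mm over their backs; the gripper's body (75 mm by 177 mm) begins 78 mm behind the grasp point.
Start: joints at [1.277, 0.628, 0.038, 1.517, -0.027, 0.996, -0.02], TCP at [0.147, -0.633, 0.205] pointing down, gripper open.
Joint ranges: [-3.06, 3.06], [-0.37, 2.12], [-1.25, 1.32], [0.18, 2.47], [-1.1, 4.24], [0.23, 1.98], [-2.94, 2.94]. Speed limits (rad/s): [2.57, 2.57, 3.14, 3.14, 3.14, 3.14, 3.14].

INTERFACE

Orientations are given as [roll, pitch, yaw] about the fixed x, y, z axes, in that order (R = Rz(yaw) Ry(pitch) Rx(roll)).
In Python, from workcell import bot gives the robot as it stands. The module is installed in compiled form; this text tells all that it offers.
- The arm moves only by the tool play_rows, never from a script. Its argument "increments" is a list of rows, each an object with "grip": the closure, from 0 (fully open) to 1 (shut); "delta_pos": the shift along the tool's x, y, z in m, a list of three; "twist": the turn, a rotation vector about the tool's x, y, z in degrees, a list of three. In form: [{"grip": grip, "delta_pos": [dx, dy, dz], "twist": [wx, wy, wz]}, ...]. A call has 1 to 10 rows; each row is the pose to reach, as a shift and turn from the pose commanded when the call began, along the tool's axes at that moment; what a row does not reach only later rows make up. A row lasts 1/10 s, in which the tool goes at most 50 mm and 8.59 degrees, less where a joint would pass 70% of its speed; a pose out of reach is approached as far as the arm can. A call with a gripper value outside its range is refused whole. The fingers move at their own pace and stop on an object; "squeeze" is the grip in N (left out, the last holds). Time passes only in rows, so rows that repeat a pose let the fingers close. It gives the time, the measured TCP pose, the force, the opening and the grip force at its end, in the units of the state.
- bot.get_obs(): the state, without advancing time (a new reading comes with each control period).
- bot.snapshot(name): name is "scene" or "top" or "wrist"; returns the picture (420x560x3 uint8, red, green, blue); there is no depth.
- bot.camera_model(name): a dict with "fx", "fy", "cx", "cy" (pixels), "R" (3x3) and "t" (3): a world point X has camera coordinates R X + t. Camera axes: x right, y down, z forward; pixel columns grow to the right and rows downward; lengths in m; the calibration is good to about 2 mm. The wrist camera is an equidistant fisheye: a pixel r from the principal point sees the ray r / f radians off the axis. A picture is of the moment at which its call begins: read the wrist's pose just before it. camera_model takes no time and is no camera call; for the wrist camera it gives the pose at the moment of the call.
- bot.hand_in(): hands the job in; it is judged then, once.
The state is a dict: "time": time; "joints": joint angles; "qvel": joint speeds; "joint_torque": joint torques, N m; "ee_pos": TCP position; "tcp_rot": TCP orientation; "contact_force": force on the tool from outside, world axes, zero at the start; "moment": the same for the moment, N m; "finger_gap": finger opening in m; "finger_force": force on a finger pad.
Only numpy, scipy, OpenCV 4.12 (cv2) and the standard library are available. Lean on these libraries where they do the work, as an engineer would, in place of code of your own. Each camera call takes 0.05 s, during which the arm holds its last target. There are 200 camera calls.

TASK

Push the reagent cartridge into its dock until the side catch snaps shut on it, then pull back firmly on its rib, the way you would try to draw it out again, to make sure that it is held. If it slides free, push it home again, harder, and repeat the tug. Leave it latched in the dock, and leave the things around it where they are.

Things in the scene. Friction and masses are not known exactly. Their poses are not given: they have to be found in the camera images.
- dock: Dock fixed on the counter: floor plate 325 x 134 mm, 8 mm thick, with a white housing 80 mm high at its far end. Origin: underside, at the middle of the home cartridge; x points into the dock (the way to push), y left, z up. In its frame the floor spans x -215 to +110 mm. Pushing the cartridge past the catch takes about 10 to 20 N.
- mouth (a point): Start of the dock's straight channel, at the floor's top (8 mm above the counter), 50 mm before the dock's origin; axes as the dock. From here two side rails (28 mm high over the counter, inner faces 82.4 mm apart) run 110 mm to the end stop, with lips 70 mm apart that hold the cartridge down. Before it, flared guides 41 mm long open to about 110 mm; beyond them the floor is open.
- stop (a point): Foot of the housing's face, the end stop, 60 mm beyond the dock's origin, at the floor's top; axes as the dock. The home cartridge's front touches it.
- cartridge: Flat grey cartridge, loose, about 0.25 kg, on the dock's floor, front end in the flared mouth, roughly in line. Origin: centre of its underside; x to its front, z up. 120 mm long; base flange 80 wide, 12 high; body 60 wide, 24 high. In the dock's frame its x is 0 when fully home, 0 to -4 mm when latched; stopped by the catch, unlatched, it stands 8 to 25 mm short of home.
- rear (a point): Centre of the cartridge's flat rear face, the face to push: 60 mm wide, 24 mm high (20 mm above the counter), 60 mm behind the cartridge's origin; axes as the cartridge.
- rib (a point): Centre of the pull rib across the cartridge's top: 8 mm thick (x), 56 mm wide (y), 16 mm high (flat top 32 mm, rib's top 48 mm above the counter), 42 mm behind the cartridge's origin; axes as the cartridge. The flat top beyond it (+x) is clear for 90 mm: closed fingertips can hook the rib there and pull, or it can be pinched. A firm tug is 8 to 15 N.
- catch: Sprung steel catch in the dock's left rail. Origin: inner tip of its nose, on its square far face, 16 mm above the counter; axes as the dock. At rest at x +40, y +34.5 mm in the dock's frame; the passing cartridge pushes it outwards (+y) by up to 6 mm, and it springs back to +34.5 when it drops into the notch in the cartridge's left flange.
- cup: Red-lidded specimen cup, 69 mm across, 68 mm high, a bystander; origin at the centre of its underside.
- jar: Square staining jar with a black lid, 67 x 67 x 105 mm, a bystander; origin at the centre of its underside.
- carton: Small carton, 36 x 52 x 62 mm, a bystander; origin at the centre of its underside.
- timer: Flat bench timer, 66 x 66 x 16 mm, a bystander; origin at the centre of its underside.
Things that resemble listed ones, but are neither listed nor needed, are in the scene too. What is shaped like the cartridge but orange or pink is not meant.

How it is judged:
On the way, in this order (a step that is already met when the one before it is completed fails the run):
1. the cartridge is pushed in past the catch, and the catch has snapped into its notch (x of cartridge in the frame of dock above -0.0065 m and y of catch in the frame of dock below 0.0365 m), for 0.1 s.
2. the robot pulls the cartridge back against the closed catch with more than 3 N, and the catch holds it (all of step 1 and contact force between each of catch, the fingers and cartridge above 3 N), for 0.15 s.
At the end, for the whole second after the job is handed in: The cartridge lies flat and at rest in the dock, less than 6.5 mm short of the end stop, with the catch sprung back into its notch (within 2 mm of its rest position) (all of step 1 and x of cartridge in the frame of dock below 0.003 m and angle between cartridge's own z axis and vertical below 0.04 rad and z of cartridge in the frame of dock below 0.011 m and linear speed of cartridge below 0.01 m/s); the robot touches nothing.
It fails at once if a bystander (cup, jar, carton, timer) is moved more than 20 mm (distance of any of cup, jar, carton, timer from where it was at the start of the episode above 0.02 m).
It also fails if it takes over 72 s, if anything falls off the work surface, if the arm or the gripper's body presses on something with over 40 N, if the wrist force passes 120 N, or if a joint passes its speed limit or range.

## Working session

There is one attempt and no reset: what is moved stays moved. The work goes in short steps, Python scripts to look and compute and a tool call to move; the robot and the scene stay as the last step left them, time stands still between calls to the robot, and variables do not carry over. Pictures are saved under pics/ and viewed, at most 10 in all, crops included, and the job is handed in when it is done.

Besides the shell and the picture viewer there is one more tool, called after ">>>" by a JSON object that holds its "method" and its "body", one argument or row to a line. play_rows: Moves the arm, as the interface text tells. Its arguments: {"type":"object","properties":{"increments":{"type":"array","items":{"type":"object","properties":{"grip":{"type":"number"},"delta_pos":{"type":"array","items":{"type":"number"}},"twist":{"type":"array","items":{"type":"number"}}}}},"squeeze":{"type":"number"}},"required":["increments"]}

```bash
mkdir -p pics
python3 - <<'E'
from workcell import bot
import cv2,numpy as np
o=bot.get_obs();print({k:np.round(v,3).tolist() for k,v in o.items()})
for n in("scene","top","wrist"):
    m=bot.camera_model(n);print(n,{k:np.round(v,4).tolist() for k,v in m.items()})
    cv2.imwrite(f"pics/{n}0.png",bot.snapshot(n)[:,:,::-1])
E
```

```text
{'time': 0.0, 'joints': [1.277, 0.629, 0.038, 1.518, -0.027, 0.996, -0.02], 'qvel': [0.001, -0.002, -0.003, 0.003, -0.0, 0.001, 0.002], 'joint_torque': [-0.0, -54.972, 1.144, -18.663, -0.052, 0.024, 0.0], 'ee_pos': [0.147, -0.633, 0.205], 'tcp_rot': [-3.14, 0.0, 0.228], 'contact_force': [-0.134, -0.454, -0.086], 'moment': [-0.081, -0.041, -0.013], 'finger_force': 0.0, 'finger_gap': 0.094}
scene {'fx': 396.6224, 'fy': 396.6224, 'cx': 272.5042, 'cy': 211.8971, 'R': [[-0.5986, -0.8008, 0.0196], [-0.3602, 0.2472, -0.8995], [0.7155, -0.5455, -0.4364]], 't': [0.3179, 0.2487, 0.908]}
top {'fx': 503.8152, 'fy': 503.8152, 'cx': 283.0723, 'cy': 210.6518, 'R': [[0.1219, -0.9925, -0.0045], [-0.9163, -0.1108, -0.3848], [0.3814, 0.051, -0.923]], 't': [-0.1158, 0.5425, 1.6124]}
wrist {'fx': 325.1923, 'fy': 325.1923, 'cx': 282.0703, 'cy': 216.8159, 'R': [[0.2258, -0.9742, 0.0001], [-0.9472, -0.2195, 0.2337], [-0.2276, -0.0528, -0.9723]], 't': [-0.6514, -0.0242, 0.3888]}
```

View pics/scene0.png

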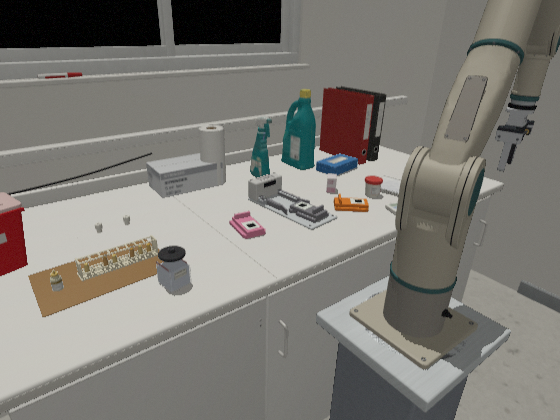

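View pics/top0.png

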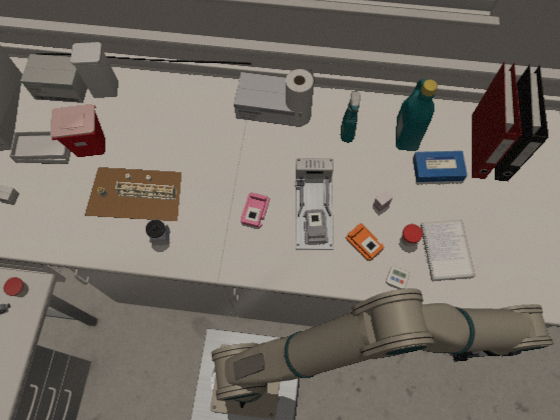

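The dock is at about top (315,205) and scene (290,200), with the grey cartridge at top (316,225) and scene (308,208). The look-alikes are pink at top (255,210) and orange at top (365,242). The grey one on the dock's floor fits the description, so I'll enlarge it to confirm.

Run:
```python
import cv2,numpy as np
a=cv2.imread("pics/top0.png")[150:255,285:345];b=cv2.imread("pics/scene0.png")[165:235,235:345]
a=cv2.resize(a,None,fx=5.7,fy=5.7,interpolation=cv2.INTER_CUBIC)[:598]
b=cv2.resize(b,None,fx=4,fy=4,interpolation=cv2.INTER_CUBIC)
c=np.zeros((600,800,3),np.uint8);c[:a.shape[0],:a.shape[1]]=a;c[:b.shape[0],350:350+b.shape[1]]=b
cv2.imwrite("pics/crop1.png",c);print(a.shape,b.shape)
```

```text
(598, 342, 3) (280, 440, 3)
```

View pics/crop1.png

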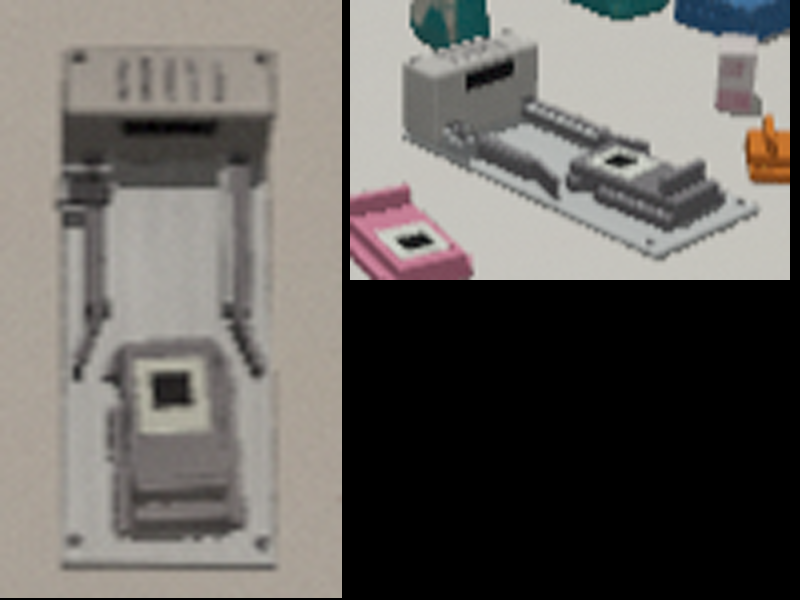

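The crop confirms it: the grey cartridge lies on the dock's floor, with its front in the flare and its rib towards the robot. Next I'll compute positions from both views.

```bash
cat > h.py <<'E'
from workcell import bot
import numpy as np,cv2
def ray(n,p,m=None):
    m=m or bot.camera_model(n);R=np.array(m["R"]);t=np.array(m["t"])
    x=(p[0]-m["cx"])/m["fx"];y=(p[1]-m["cy"])/m["fy"]
    if n=="wrist":
        r=np.hypot(x,y);s=np.sin(r)/r if r>0 else 1;d=np.array([x*s,y*s,np.cos(r)])
    else: d=np.array([x,y,1.])
    return -R.T@t,R.T@d
def atz(n,p,z,m=None):
    c,d=ray(n,p,m);return c+d*(z-c[2])/d[2]
def tri(*rays):
    A=0;b=0
    for c,d in rays:
        d=d/np.linalg.norm(d);P=np.eye(3)-np.outer(d,d);A=A+P;b=b+P@c
    return np.linalg.solve(A,b)
def proj(n,X,m=None):
    m=m or bot.camera_model(n);c=np.array(m["R"])@X+np.array(m["t"])
    if n=="wrist":
        r=np.hypot(c[0],c[1]);f=m["fx"]*np.arctan2(r,c[2])/r
        return np.array([m["cx"]+f*c[0],m["cy"]+f*c[1]])
    return np.array([m["cx"]+m["fx"]*c[0]/c[2],m["cy"]+m["fy"]*c[1]/c[2]])
E
python3 - <<'E'
from h import *
T=lambda u,v:(285+u/5.7,150+v/5.7)
S=lambda u,v:(235+(u-350)/4,165+v/4)
for k,p,z in[("nearL",(62,566),.008),("nearR",(275,566),.008),("farL",(66,50),.08),("farR",(273,50),.08),("flareL",(78,378),.028),("flareR",(260,375),.028),("ribL",(136,490),.048),("ribR",(236,490),.048),("label c",(171,389),.032),("rearL top",(116,530),.02),("rearR",(241,530),.02)]:
    print(k,np.round(atz("top",T(*p),z),4))
print("nearR tri",tri(ray("top",T(275,566)),ray("scene",S(757,210))))
print("nearL tri",tri(ray("top",T(62,566)),ray("scene",S(658,257))))
print("label tri",tri(ray("top",T(171,389)),ray("scene",S(622,160))))
print("farL tri",tri(ray("top",T(66,50)),ray("scene",S(404,62))))
for k,p in[("orange",(365,242)),("timer",(398,278)),("cup",(412,234)),("carton",(383,202))]:print(k,atz("top",p,.02))
E
```

```text
nearL [ 0.4532 -0.1065  0.008 ]
nearR [ 0.469  -0.2369  0.008 ]
farL [ 0.7727 -0.0716  0.08  ]
farR [ 0.7884 -0.2025  0.08  ]
flareL [ 0.5706 -0.1029  0.028 ]
flareR [ 0.5864 -0.2159  0.028 ]
ribL [ 0.4937 -0.1465  0.048 ]
ribR [ 0.501  -0.2069  0.048 ]
label c [ 0.5686 -0.1614  0.032 ]
rearL top [ 0.4763 -0.1371  0.02  ]
rearR [ 0.4856 -0.2135  0.02  ]
nearR tri [ 4.73020427e-01 -2.36584276e-01 -8.39036808e-05]
nearL tri [ 0.45615681 -0.10574508  0.00158126]
label tri [ 0.56914349 -0.16131281  0.03109785]
farL tri [ 0.77580601 -0.07090054  0.07535307]
orange [ 0.50517319 -0.34459375  0.02      ]
timer [ 0.38901709 -0.46402319  0.02      ]
cup [ 0.55498684 -0.50750738  0.02      ]
carton [ 0.66627101 -0.40020085  0.02      ]
```

>>> {"method": "play_rows", "body": {
  "increments": [
    {"grip":0.7,"delta_pos":[0.03,-0.03,0],"twist":[0,0,1]},
    {"grip":0.7,"delta_pos":[0.06,-0.06,0],"twist":[0,0,2]},
    {"grip":0.7,"delta_pos":[0.095,-0.094,0],"twist":[0,0,3]},
    {"grip":0.7,"delta_pos":[0.13,-0.128,0],"twist":[0,0,4]},
    {"grip":0.7,"delta_pos":[0.165,-0.163,0],"twist":[0,0,5]},
    {"grip":0.7,"delta_pos":[0.2,-0.197,0],"twist":[0,0,6]},
    {"grip":0.7,"delta_pos":[0.235,-0.232,0],"twist":[0,0,6.6]},
    {"grip":0.7,"delta_pos":[0.27,-0.266,0],"twist":[0,0,6.6]},
    {"grip":0.7,"delta_pos":[0.3,-0.296,0],"twist":[0,0,6.6]},
    {"grip":0.7,"delta_pos":[0.325,-0.32,0],"twist":[0,0,6.6]}
  ]
}}

```text
time: 1.15
ee_pos: [0.3922, -0.2455, 0.2055]
tcp_rot: [-3.141, -0.0, 0.115]
contact_force: [0.4, -0.6, 0.2]
finger_gap: 0.0285
finger_force: 0.0
```

>>> {"method": "play_rows", "body": {
  "increments": [
    {"grip":0.7,"delta_pos":[0.025,-0.025,0],"twist":[0,0,0]},
    {"grip":0.7,"delta_pos":[0.044,-0.059,0],"twist":[0,0,0]},
    {"grip":0.7,"delta_pos":[0.044,-0.059,0],"twist":[0,0,0]},
    {"grip":0.7,"delta_pos":[0.044,-0.059,0],"twist":[0,0,0]},
    {"grip":0.7,"delta_pos":[0.044,-0.059,0],"twist":[0,0,0]}
  ]
}}

```text
time: 1.65
ee_pos: [0.4276, -0.1857, 0.2054]
tcp_rot: [3.141, 0.001, 0.111]
contact_force: [0.0, -0.4, 0.8]
finger_gap: 0.0281
finger_force: 0.0
```

Run:
```python
from h import *
o=bot.get_obs();print({k:np.round(o[k],4).tolist() for k in("time","ee_pos","tcp_rot","finger_gap","contact_force")})
m=bot.camera_model("wrist");I=bot.snapshot("wrist")[:,:,::-1]
import pickle;pickle.dump(m,open("w1.pkl","wb"));cv2.imwrite("pics/w1.png",I)
P=proj("wrist",np.array([.58,-.16,.02]),m);print(P)
cv2.imwrite("pics/w1v.png",cv2.resize(I,(800,600),interpolation=cv2.INTER_CUBIC))
```

```text
{'time': 1.65, 'ee_pos': [0.4276, -0.1857, 0.2054], 'tcp_rot': [3.1411, 0.0006, 0.1109], 'finger_gap': 0.0281, 'contact_force': [0.0154, -0.4365, 0.8207]}
[272.19143144  63.96972099]
```

View pics/w1v.png

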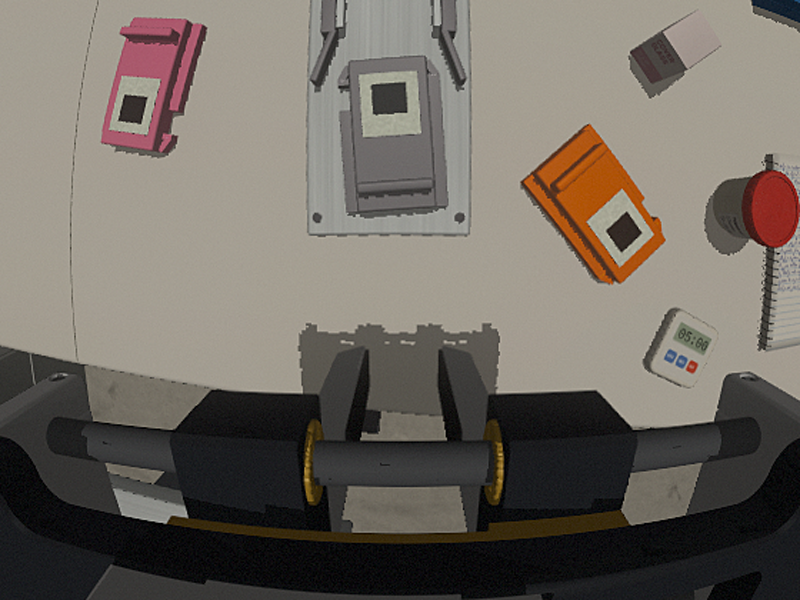

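The wrist picture shows the plate's near corners at (306,235) and (470,234), flange rear corners at about (346,213) and (447,207), and the rib at (358..433, 184). The cartridge is turned slightly.

Run:
```python
from h import *
import pickle
m=pickle.load(open("w1.pkl","rb"))
W=lambda u,v:((u+.5)*.7-.5,(v+.5)*.7-.5)
for k,p,z in[("nearL",(306,235),.008),("nearR",(470,234),.008),("holeL",(317,217),.008),("holeR",(460,217),.008),("flangeRL",(346,213),.02),("flangeRR",(447,207),.02),("ribL",(358,186),.048),("ribR",(432,182),.048),("front L",(350,60),.032),("front R",(415,56),.032),("flareL",(315,83),.028),("flareR",(463,83),.028),("labelc",(390,97),.032)]:
    print(k,np.round(atz("wrist",W(*p),z,m),4))
T=lambda u,v:(285+u/5.7,150+v/5.7)
print("label",tri(ray("top",T(171,389)),ray("wrist",W(390,97),m)))
print("ribc",tri(ray("top",T(186,490)),ray("wrist",W(395,184),m)))
```

```text
nearL [ 0.4589 -0.1043  0.008 ]
nearR [ 0.4741 -0.2376  0.008 ]
holeL [ 0.4745 -0.1122  0.008 ]
holeR [ 0.4868 -0.2277  0.008 ]
flangeRL [ 0.4804 -0.1371  0.02  ]
flangeRR [ 0.4936 -0.2151  0.02  ]
ribL [ 0.5018 -0.147   0.048 ]
ribR [ 0.5104 -0.1995  0.048 ]
front L [ 0.6003 -0.1281  0.032 ]
front R [ 0.6083 -0.1769  0.032 ]
flareL [ 0.5808 -0.1026  0.028 ]
flareR [ 0.5923 -0.2157  0.028 ]
labelc [ 0.573  -0.1618  0.032 ]
label [ 0.57759309 -0.1612308   0.01032737]
ribc [ 0.50644969 -0.17507902  0.02388591]
```

>>> {"method": "play_rows", "body": {
  "increments": [
    {"grip":0.7,"delta_pos":[0.01,-0.005,0.03],"twist":[0,0,0]},
    {"grip":0.7,"delta_pos":[0.018,-0.011,0.07],"twist":[0,0,0]},
    {"grip":0.7,"delta_pos":[0.018,-0.011,0.11],"twist":[0,0,0]},
    {"grip":0.7,"delta_pos":[0.018,-0.011,0.15],"twist":[0,0,0]},
    {"grip":0.7,"delta_pos":[0.018,-0.011,0.175],"twist":[0,0,0]},
    {"grip":0.7,"delta_pos":[0.018,-0.011,0.187],"twist":[0,0,0]},
    {"grip":0.7,"delta_pos":[0.018,-0.011,0.187],"twist":[0,0,0]},
    {"grip":0.7,"delta_pos":[0.018,-0.011,0.187],"twist":[0,0,0]}
  ]
}}

```text
time: 2.5
ee_pos: [0.4453, -0.1724, 0.0192]
tcp_rot: [3.141, -0.001, 0.111]
contact_force: [0.4, -1.3, 0.3]
finger_gap: 0.0287
finger_force: 0.0
```

Run:
```python
from h import *
o=bot.get_obs();print({k:np.round(o[k],4).tolist() for k in("time","ee_pos","tcp_rot","finger_gap","contact_force")})
m=bot.camera_model("wrist");I=bot.snapshot("wrist")[:,:,::-1]
import pickle;pickle.dump(m,open("w2.pkl","wb"));cv2.imwrite("pics/w2.png",I)
cv2.imwrite("pics/w2v.png",cv2.resize(I,(800,600),interpolation=cv2.INTER_CUBIC))
```

```text
{'time': 2.5, 'ee_pos': [0.4453, -0.1724, 0.0192], 'tcp_rot': [3.1408, -0.001, 0.1114], 'finger_gap': 0.0287, 'contact_force': [0.3628, -1.342, 0.2708]}
```

View pics/w2v.png

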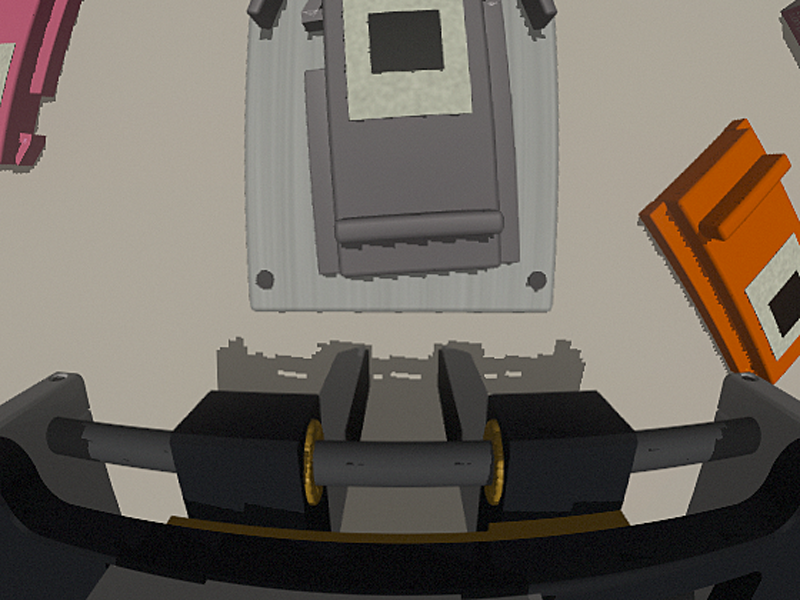

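The fingers are level and centred on the dock, behind the cartridge's rear face at about (420,275). I'll push it in slowly.

>>> {"method": "play_rows", "body": {
  "increments": [
    {"grip":0.7,"delta_pos":[0.01,0,0],"twist":[0,0,0]},
    {"grip":0.7,"delta_pos":[0.02,0,0],"twist":[0,0,0]},
    {"grip":0.7,"delta_pos":[0.03,0,0],"twist":[0,0,0]},
    {"grip":0.7,"delta_pos":[0.04,0,0],"twist":[0,0,0]},
    {"grip":0.7,"delta_pos":[0.05,0,0],"twist":[0,0,0]},
    {"grip":0.7,"delta_pos":[0.06,0,0],"twist":[0,0,0]},
    {"grip":0.7,"delta_pos":[0.07,0,0],"twist":[0,0,0]},
    {"grip":0.7,"delta_pos":[0.08,0,0],"twist":[0,0,0]}
  ]
}}

```text
time: 3.35
ee_pos: [0.5252, -0.1624, 0.0183]
tcp_rot: [-3.142, 0.0, 0.113]
contact_force: [-1.0, -0.9, -0.2]
finger_gap: 0.0282
finger_force: 0.5
```

>>> {"method": "play_rows", "body": {
  "increments": [
    {"grip":0.7,"delta_pos":[0.008,0,0],"twist":[0,0,0]},
    {"grip":0.7,"delta_pos":[0.016,0,0],"twist":[0,0,0]},
    {"grip":0.7,"delta_pos":[0.024,0,0],"twist":[0,0,0]},
    {"grip":0.7,"delta_pos":[0.032,0,0],"twist":[0,0,0]},
    {"grip":0.7,"delta_pos":[0.032,0,0],"twist":[0,0,0]}
  ]
}}

```text
time: 3.85
ee_pos: [0.5591, -0.1591, 0.0187]
tcp_rot: [3.14, -0.004, 0.113]
contact_force: [0.0, -1.3, 0.5]
finger_gap: 0.0281
finger_force: 0.0
```

Run:
```python
from h import *
o=bot.get_obs();print({k:np.round(o[k],4).tolist() for k in("time","ee_pos","tcp_rot","finger_gap","contact_force")})
m=bot.camera_model("wrist");I=bot.snapshot("wrist")[:,:,::-1]
import pickle;pickle.dump(m,open("w3.pkl","wb"));cv2.imwrite("pics/w3.png",I)
cv2.imwrite("pics/w3v.png",cv2.resize(I,(800,600),interpolation=cv2.INTER_CUBIC))
```

```text
{'time': 3.85, 'ee_pos': [0.5591, -0.1591, 0.0187], 'tcp_rot': [3.1403, -0.0041, 0.1132], 'finger_gap': 0.0281, 'contact_force': [0.0023, -1.2538, 0.4533]}
```

View pics/w3v.png

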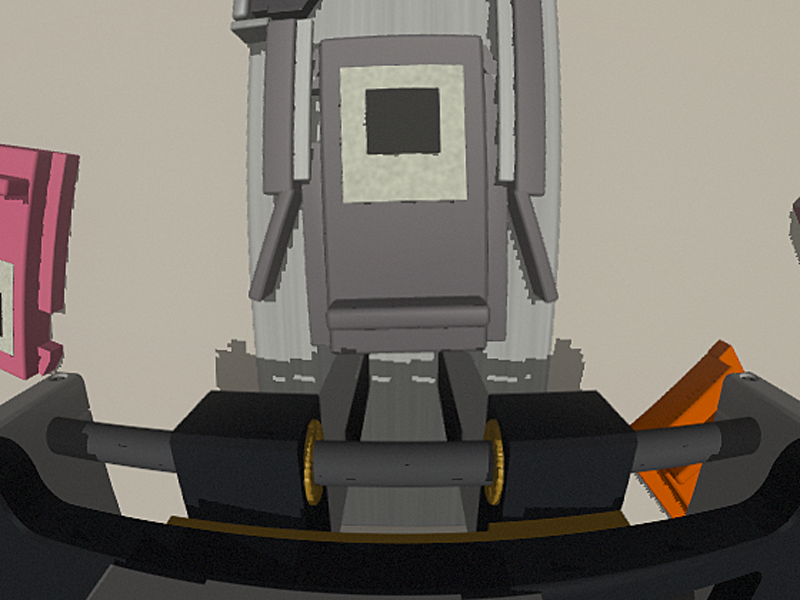

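The cartridge is square and inside the channel, with the fingers on its rear face at about (405,352). I'll push on while watching the force.

>>> {"method": "play_rows", "body": {
  "increments": [
    {"grip":0.7,"delta_pos":[0.006,0,0],"twist":[0,0,0]},
    {"grip":0.7,"delta_pos":[0.012,0,0],"twist":[0,0,0]},
    {"grip":0.7,"delta_pos":[0.018,0,0],"twist":[0,0,0]},
    {"grip":0.7,"delta_pos":[0.024,0,0],"twist":[0,0,0]},
    {"grip":0.7,"delta_pos":[0.03,0,0],"twist":[0,0,0]}
  ]
}}

```text
time: 4.4
ee_pos: [0.5866, -0.1555, 0.0185]
tcp_rot: [-3.142, -0.0, 0.113]
contact_force: [-1.9, 0.3, 0.1]
finger_gap: 0.0282
finger_force: 0.7
```

>>> {"method": "play_rows", "body": {
  "increments": [
    {"grip":0.7,"delta_pos":[0.005,0,0],"twist":[0,0,0]},
    {"grip":0.7,"delta_pos":[0.01,0,0],"twist":[0,0,0]}
  ]
}}

```text
time: 4.6
ee_pos: [0.5935, -0.1548, 0.0182]
tcp_rot: [-3.141, 0.005, 0.112]
contact_force: [-7.4, -0.3, 5.0]
finger_gap: 0.0281
finger_force: 3.7
```

>>> {"method": "play_rows", "body": {
  "increments": [
    {"grip":0.7,"delta_pos":[0.004,0,0],"twist":[0,0,0]},
    {"grip":0.7,"delta_pos":[0.007,0,0],"twist":[0,0,0]}
  ]
}}

```text
time: 4.8
ee_pos: [0.5987, -0.1543, 0.0181]
tcp_rot: [-3.14, 0.008, 0.111]
contact_force: [-9.7, -0.3, 6.7]
finger_gap: 0.0281
finger_force: 4.9
```

>>> {"method": "play_rows", "body": {
  "increments": [
    {"grip":0.7,"delta_pos":[0.004,0,0],"twist":[0,0,0]},
    {"grip":0.7,"delta_pos":[0.008,0,0],"twist":[0,0,0]}
  ]
}}

```text
time: 5.0
ee_pos: [0.6101, -0.1531, 0.0182]
tcp_rot: [-3.141, 0.002, 0.112]
contact_force: [-14.1, 1.4, 3.5]
finger_gap: 0.0283
finger_force: 9.0
```

>>> {"method": "play_rows", "body": {
  "increments": [
    {"grip":0.7,"delta_pos":[0.004,0,0],"twist":[0,0,0]},
    {"grip":0.7,"delta_pos":[0.008,0,0],"twist":[0,0,0]}
  ]
}}

```text
time: 5.2
ee_pos: [0.61, -0.153, 0.0178]
tcp_rot: [-3.139, 0.017, 0.111]
contact_force: [-21.4, -1.6, 15.3]
finger_gap: 0.0282
finger_force: 11.1
```

>>> {"method": "play_rows", "body": {
  "increments": [
    {"grip":0.7,"delta_pos":[0.005,0,0],"twist":[0,0,0]},
    {"grip":0.7,"delta_pos":[0.005,0,0],"twist":[0,0,0]}
  ]
}}

```text
time: 5.4
ee_pos: [0.61, -0.1532, 0.0173]
tcp_rot: [-3.138, 0.027, 0.11]
contact_force: [-25.5, -1.6, 18.8]
finger_gap: 0.0281
finger_force: 12.9
```

Run:
```python
from h import *
I=bot.snapshot("wrist")[:,:,::-1]
cv2.imwrite("pics/w4v.png",cv2.resize(I,(800,600),interpolation=cv2.INTER_CUBIC))
```

```text
(no output)
```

View pics/w4v.png

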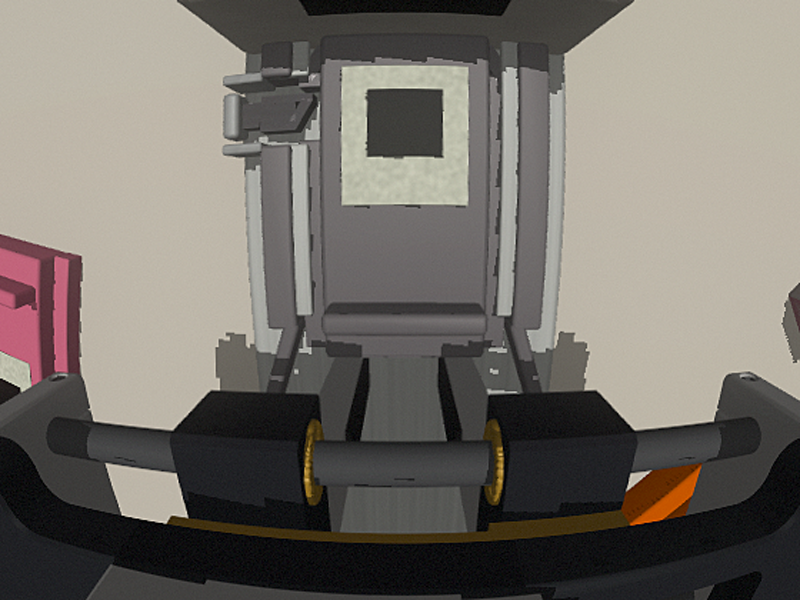

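The catch's nose at about (315,100) has dropped in over the left flange, and the cartridge front is against the housing. Next I'll back off, rise, close the fingers and move over the rib.

>>> {"method": "play_rows", "body": {
  "increments": [
    {"grip":0.7,"delta_pos":[-0.02,0,0],"twist":[0,0,0]},
    {"grip":0.7,"delta_pos":[-0.04,0,0],"twist":[0,0,0]},
    {"grip":0.7,"delta_pos":[-0.04,0,-0.03],"twist":[0,0,0]},
    {"grip":1,"delta_pos":[-0.04,0,-0.065],"twist":[0,0,0]},
    {"grip":1,"delta_pos":[-0.01,0,-0.075],"twist":[0,0,0]},
    {"grip":1,"delta_pos":[0.02,0,-0.075],"twist":[0,0,0]},
    {"grip":1,"delta_pos":[0.033,0,-0.075],"twist":[0,0,0]},
    {"grip":1,"delta_pos":[0.033,0,-0.075],"twist":[0,0,0]},
    {"grip":1,"delta_pos":[0.033,0,-0.075],"twist":[0,0,0]}
  ]
}}

```text
time: 6.35
ee_pos: [0.6567, -0.1478, 0.0933]
tcp_rot: [3.141, -0.0, 0.113]
contact_force: [-1.0, -0.5, -0.0]
finger_gap: 0.0004
finger_force: 0.0
```

Run:
```python
from h import *
o=bot.get_obs();print({k:np.round(o[k],4).tolist() for k in("time","ee_pos","tcp_rot","finger_gap","contact_force")})
I=bot.snapshot("wrist")[:,:,::-1]
cv2.imwrite("pics/w5v.png",cv2.resize(I,(800,600),interpolation=cv2.INTER_CUBIC))
```

```text
{'time': 6.35, 'ee_pos': [0.6567, -0.1478, 0.0933], 'tcp_rot': [3.1412, -0.0004, 0.1127], 'finger_gap': 0.0004, 'contact_force': [-0.9617, -0.5225, -0.0103]}
```

View pics/w5v.png

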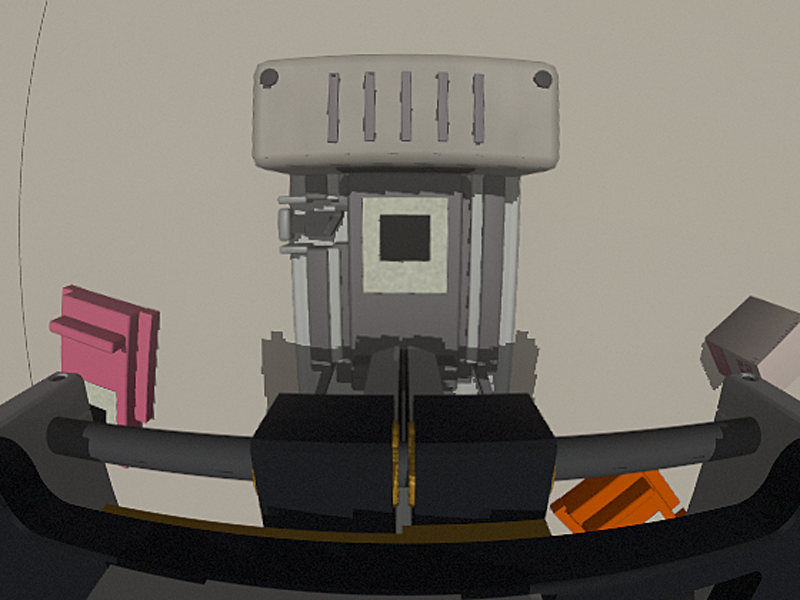

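The cartridge is still home and the closed fingers are ahead of the rib, so I'll lower them.

>>> {"method": "play_rows", "body": {
  "increments": [
    {"grip":1,"delta_pos":[0,0,0.02],"twist":[0,0,0]},
    {"grip":1,"delta_pos":[0,0,0.038],"twist":[0,0,0]},
    {"grip":1,"delta_pos":[0,0,0.05],"twist":[0,0,0]},
    {"grip":1,"delta_pos":[0,0,0.055],"twist":[0,0,0]},
    {"grip":1,"delta_pos":[0,0,0.055],"twist":[0,0,0]}
  ]
}}

```text
time: 6.9
ee_pos: [0.6559, -0.1478, 0.038]
tcp_rot: [-3.141, 0.001, 0.112]
contact_force: [0.3, 0.4, -1.1]
finger_gap: 0.0003
finger_force: 0.0
```

>>> {"method": "play_rows", "body": {
  "increments": [
    {"grip":1,"delta_pos":[-0.004,0,0],"twist":[0,0,0]},
    {"grip":1,"delta_pos":[-0.008,0,0],"twist":[0,0,0]},
    {"grip":1,"delta_pos":[-0.012,0,0],"twist":[0,0,0]},
    {"grip":1,"delta_pos":[-0.012,0,0],"twist":[0,0,0]}
  ]
}}

```text
time: 7.3
ee_pos: [0.6475, -0.1483, 0.0397]
tcp_rot: [3.141, -0.007, 0.113]
contact_force: [4.8, 1.1, -2.7]
finger_gap: 0.0005
finger_force: 2.5
```

>>> {"method": "play_rows", "body": {
  "increments": [
    {"grip":1,"delta_pos":[-0.003,0,0.001],"twist":[0,0,0]},
    {"grip":1,"delta_pos":[-0.006,0,0.002],"twist":[0,0,0]},
    {"grip":1,"delta_pos":[-0.006,0,0.002],"twist":[0,0,0]},
    {"grip":1,"delta_pos":[-0.006,0,0.002],"twist":[0,0,0]}
  ]
}}

```text
time: 7.7
ee_pos: [0.6472, -0.1484, 0.0396]
tcp_rot: [3.139, -0.017, 0.114]
contact_force: [11.4, 1.8, 0.6]
finger_gap: 0.0004
finger_force: 5.7
```

The catch holds against 11 N with no motion. I'll hold it briefly, then release forward and rise.

>>> {"method": "play_rows", "body": {
  "increments": [
    {"grip":1,"delta_pos":[-0.001,0,0],"twist":[0,0,0]},
    {"grip":1,"delta_pos":[-0.001,0,0],"twist":[0,0,0]},
    {"grip":1,"delta_pos":[-0.001,0,0],"twist":[0,0,0]},
    {"grip":1,"delta_pos":[-0.001,0,0],"twist":[0,0,0]}
  ]
}}

```text
time: 8.1
ee_pos: [0.6469, -0.1484, 0.0397]
tcp_rot: [3.139, -0.018, 0.114]
contact_force: [13.0, 2.6, -0.5]
finger_gap: 0.0002
finger_force: 6.3
```

>>> {"method": "play_rows", "body": {
  "increments": [
    {"grip":1,"delta_pos":[0.008,0,0],"twist":[0,0,0]},
    {"grip":1,"delta_pos":[0.015,0,0],"twist":[0,0,0]},
    {"grip":1,"delta_pos":[0.015,0,-0.02],"twist":[0,0,0]},
    {"grip":1,"delta_pos":[0.015,0,-0.06],"twist":[0,0,0]},
    {"grip":1,"delta_pos":[0.015,0,-0.1],"twist":[0,0,0]},
    {"grip":1,"delta_pos":[-0.01,0,-0.14],"twist":[0,0,0]},
    {"grip":1,"delta_pos":[-0.04,0,-0.16],"twist":[0,0,0]},
    {"grip":1,"delta_pos":[-0.04,0,-0.16],"twist":[0,0,0]},
    {"grip":1,"delta_pos":[-0.04,0,-0.16],"twist":[0,0,0]}
  ]
}}

```text
time: 9.0
ee_pos: [0.5975, -0.1546, 0.1969]
tcp_rot: [3.141, -0.0, 0.112]
contact_force: [-0.1, -0.2, -0.0]
finger_gap: 0.0005
finger_force: 0.0
```

Run:
```python
from h import *
o=bot.get_obs();print({k:np.round(o[k],4).tolist() for k in("time","ee_pos","contact_force","qvel")})
I=bot.snapshot("wrist")[:,:,::-1]
cv2.imwrite("pics/w6v.png",cv2.resize(I[0:300,130:430],(600,600),interpolation=cv2.INTER_CUBIC))
```

```text
{'time': 9.0, 'ee_pos': [0.5975, -0.1546, 0.1969], 'contact_force': [-0.1061, -0.1588, -0.0366], 'qvel': [-0.0094, 0.0419, -0.0145, -0.0164, -0.0043, -0.0056, 0.0014]}
```

View pics/w6v.png

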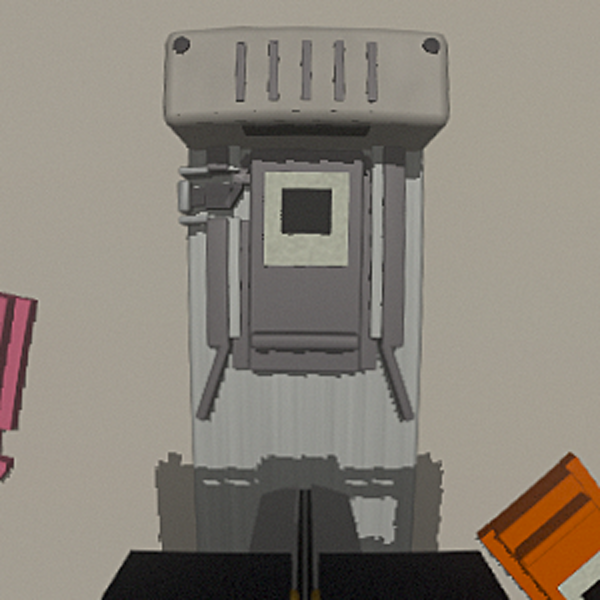

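The cartridge is still seated after the tug: front at (305,160) by the housing, catch nose in at (245,182), and the robot clear of everything.

```bash
python3 -c "
from workcell import bot
print(bot.hand_in())"
```

```text
the job is handed in; nothing more can be done
None
```

I pushed the cartridge home until the catch snapped shut, and it held against a 13 N tug on the rib without sliding, so I left it latched and handed the job in at about 9 s (the hand-in gave no verdict).

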